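Put the dry muddler away in its own bore

TASK

Three wooden muddlers of different thickness have been washed; the one standing on the round cork trivet is dry. Put it away upright in the wooden stand, in the bore of the graded row that fits it, all the way down, and let go. The bored bar has play along its frame and has not been pushed to its end, so feel for the bore with light pressure and never force it; leave the two muddlers on the board and the mug where they are.

Things in the scene. Friction and masses are not known exactly. Their poses are not given: they have to be found in the camera images.
- stand: muddler stand, fixed: brown wooden frame 92 x 300 mm, 50 mm high, holding a paler bored bar 64 x 240 mm whose top is 90 mm above the table. Row of four vertical blind bores along y, for rods of 22, 28, 34 and 40 mm from -y to +y, each 2 mm wider than its rod, 55 mm deep, mouth chamfered 1 mm. More than 18 N on it is too much. Origin: centre of its underside; z up, y along the row.
- row (a point): centre of the bar's top if the bar were pushed to its -y stop; fixed to the frame, axes as the stand's. Not measured: the bar starts 4 to 28 mm from there towards +y (friction holds it, 16 N along y slides it, far stop at 32 mm); no play in x or yaw. It rests on rubber: 3 N down starts to sink it, then 1.5 N per mm, stop at 4 mm. Bores at y = -95, -40.7, 19.6, 85.9 mm from the bar's centre.
- bore_22 (a point): where the centre of the mouth of the bore for the 22 mm muddler would be with the bar pushed to its -y stop; the point is fixed to the frame. The real bore lies 4 to 28 mm from it towards the stand's +y (not measured, by the same amount for all bores). 90 mm above the table; axes as the stand's.
- bore_28 (a point): where the centre of the mouth of the bore for the 28 mm muddler would be with the bar pushed to its -y stop; the point is fixed to the frame. The real bore lies 4 to 28 mm from it towards the stand's +y (not measured, by the same amount for all bores). 90 mm above the table; axes as the stand's.
- bore_34 (a point): where the centre of the mouth of the bore for the 34 mm muddler would be with the bar pushed to its -y stop; the point is fixed to the frame. The real bore lies 4 to 28 mm from it towards the stand's +y (not measured, by the same amount for all bores). 90 mm above the table; axes as the stand's.
- muddler_22_mid (a point): half-way up a plain dark wooden muddler: upright round rod 150 mm long, 22 mm in diameter over its whole length, foot chamfered 1 mm, two thin rings about half-way up, about 60 g. z is its axis; the point is 75 mm above its foot. It stands loose, on the trivet or on the board (varies).
- muddler_28_mid (a point): half-way up a plain dark wooden muddler: upright round rod 150 mm long, 28 mm in diameter over its whole length, foot chamfered 1 mm, two thin rings about half-way up, about 90 g. z is its axis; the point is 75 mm above its foot. It stands loose, on the trivet or on the board (varies).
- muddler_34_mid (a point): half-way up a plain dark wooden muddler: upright round rod 150 mm long, 34 mm in diameter over its whole length, foot chamfered 1 mm, two thin rings about half-way up, about 130 g. z is its axis; the point is 75 mm above its foot. It stands loose, on the trivet or on the board (varies).
- trivet: round cork trivet, 100 mm across, 8 mm thick, fixed; one muddler, whichever it is this time, stands on it within about 20 mm of its centre. Origin: centre of its underside.
- board: pale wooden board 100 x 170 x 8 mm, fixed, with the other two muddlers standing on it. Origin: centre of its underside.
- mug: white mug about 82 mm across and 94 mm high, standing on the table to the right of the stand; leave alone. Origin: centre of its underside.
Mind the look-alikes: they are no part of the job. Leave any red look-alike of the part that bears muddler_34_mid alone.

How it is judged:
On the way:
1. the muddler that stands on the trivet is lifted off it (((horizontal distance between muddler_22_mid and trivet below 0.08 m and height (world z) of muddler_22_mid above 0.095 m) or (horizontal distance between muddler_28_mid and trivet below 0.08 m and height (world z) of muddler_28_mid above 0.095 m) or (horizontal distance between muddler_34_mid and trivet below 0.08 m and height (world z) of muddler_34_mid above 0.095 m))), for 0.05 s.
At the end, for the whole second after the job is handed in: the muddler from the trivet stands in the bore of its diameter (within 36 mm of its listed point horizontally, middle less than 25 mm above the mouth, so at least 50 mm deep), within 0.1 rad of upright, at rest; the other two are within 20 mm of where they stood (((horizontal distance between muddler_22_mid and bore_22 below 0.036 m and z of muddler_22_mid in the frame of bore_22 below 0.025 m and angle between muddler_22_mid's own z axis and vertical below 0.1 rad and linear speed of muddler_22 below 0.02 m/s and distance of each of muddler_28_mid, muddler_34_mid from where it was at the start of the episode below 0.02 m) or (horizontal distance between muddler_28_mid and bore_28 below 0.036 m and z of muddler_28_mid in the frame of bore_28 below 0.025 m and angle between muddler_28_mid's own z axis and vertical below 0.1 rad and linear speed of muddler_28 below 0.02 m/s and distance of each of muddler_22_mid, muddler_34_mid from where it was at the start of the episode below 0.02 m) or (horizontal distance between muddler_34_mid and bore_34 below 0.036 m and z of muddler_34_mid in the frame of bore_34 below 0.025 m and angle between muddler_34_mid's own z axis and vertical below 0.1 rad and linear speed of muddler_34 below 0.02 m/s and distance of each of muddler_22_mid, muddler_28_mid from where it was at the start of the episode below 0.02 m))); the robot touches nothing.
It fails at once if more than 18 N of contact force on the stand (contact force between anything else and stand above 18 N).
It fails at once if the mug is shifted by more than 20 mm (distance of mug from where it was at the start of the episode above 0.02 m).
It also fails if it takes over 58 s, if anything falls off the work surface, if the arm or the gripper's body presses on something with over 40 N, if the wrist force passes 120 N, or if a joint passes its speed limit or range.

ROBOT

A 6-joint arm with a two-finger parallel gripper is mounted at the origin on a cart in front of the work surface, level with it; the furniture and walls round the work are solid. World frame = base frame: x ahead of the robot, y to its left, z up, the work surface at z = 0. Lengths are in m, angles in rad, forces in N, time in s.
With the tool pointing down it reaches from about 0.35 to 0.775 m from the base axis. Payload 7.3 kg.
Tool frame: the origin (TCP) lies at the very end of the fingers, on their centre line; the grasp point (between the pads) lies 19 mm behind it; z points along the fingers, y is the line along which they close (so a half turn about z gives the same grasp; the last joint's range is limited). The gripper opens to 92 mm and grips with 3 to 60 N. Pads are 19 mm wide; open, the fingers measure 130 mm over their backs; the gripper's body (75 mm by 190 mm) begins 47 mm behind the grasp point.
Start: joints at [-1.429, 0.342, 1.524, -0, 1.275, -0.146], TCP at [0.149, -0.503, 0.227] pointing down, gripper open.
Joint ranges: [-2.53, 2.53], [-0.77, 2.02], [0.04, 2.7], [-1, 4.14], [0.28, 2.66], [-3.11, 3.11]. Speed limits (rad/s): [2.57, 2.57, 3.14, 3.14, 3.14, 3.14].

INTERFACE

Orientations are given as [roll, pitch, yaw] about the fixed x, y, z axes, in that order (R = Rz(yaw) Ry(pitch) Rx(roll)).
In Python, from cell import robot gives the robot as it stands. The module is installed in compiled form; this text tells all that it offers.
- The arm moves only by the tool arm_command, never from a script. Its argument "moves" is a list of rows, each a list of 3 entries, a list of its own where there are three numbers: the shift along the tool's x, y, z in m, then the turn, a rotation vector about the tool's x, y, z in rad, then the finger opening in m, from 0 to 0.0918. In form: [[[dx, dy, dz], [ax, ay, az], claw], ...]. A call has exactly 5 rows; each row is the pose to reach, as a shift and turn from the pose commanded when the call began, along the tool's axes at that moment; what a row does not reach only later rows make up. A row lasts 1/10 s, in which the tool goes at most 50 mm and 8.59 degrees, less where a joint would pass 70% of its speed; a pose out of reach is approached as far as the arm can. A call with a gripper value outside its range is refused whole. The fingers move at their own pace and stop on an object; "squeeze" is the grip in N (left out, the last holds). Time passes only in rows, so rows that repeat a pose let the fingers close, or fill a call up. It gives the time, the measured TCP pose, the force, the opening and the grip force at its end, in the units of the state.
- robot.observe(): the state, without advancing time (a new reading comes with each control period).
- robot.read_camera(name): name is "scene" or "top"; returns the picture (480x640x3 uint8, red, green, blue); there is no depth.
- robot.camera_model(name): a dict with "fx", "fy", "cx", "cy" (pixels), "R" (3x3) and "t" (3): a world point X has camera coordinates R X + t. Camera axes: x right, y down, z forward; pixel columns grow to the right and rows downward; lengths in m; the calibration is good to about 2 mm. A picture is of the moment at which its call begins. camera_model takes no time and is no camera call.
- robot.hand_in(): hands the job in; it is judged then, once.
The state is a dict: "time": time; "qpos": joint angles; "qvel": joint speeds; "joint_efforts": joint torques, N m; "tool_pos": TCP position; "tool_rot": TCP orientation; "contact_force": force on the tool from outside, world axes, zero at the start; "torque": the same for the moment, N m; "opening": finger opening in m; "grip_force": force on a finger pad.
Only numpy, scipy, OpenCV 4.12 (cv2) and the standard library are available. Lean on these libraries where they do the work, as an engineer would, in place of code of your own. Each camera call takes 0.05 s, during which the arm holds its last target. There are 200 camera calls.

## Working session

There is one attempt and no reset: what is moved stays moved. The work goes in short steps, Python scripts to look and compute and a tool call to move; the robot and the scene stay as the last step left them, time stands still between calls to the robot, and variables do not carry over. Pictures are saved under pics/ and viewed, at most 10 in all, crops included, and the job is handed in when it is done.

Besides the shell and the picture viewer there is one more tool, called after "Emit:" as a command line: name --argument value ..., lists and objects as JSON in quotes. arm_command: Moves the arm, as the interface text tells. Its arguments: {"type":"object","properties":{"moves":{"type":"array"},"squeeze":{"type":"number"}},"required":["moves"]}

```bash
mkdir -p pics; python3 - <<'E'
from cell import robot
import cv2,numpy as np
for n in("scene","top"):
    im=robot.read_camera(n); cv2.imwrite(f"pics/{n}0.png",im[:,:,::-1]); np.save(n+"0.npy",im)
    m=robot.camera_model(n); print(n,m)
print(robot.observe())
E
```

```text
scene {'fx': 530.2321840511847, 'fy': 530.2321840511847, 'cx': 323.69873618444205, 'cy': 245.27725787827572, 'R': array([[-0.50390045, -0.86358212, -0.01761443],
       [-0.44711083,  0.27822887, -0.85010623],
       [ 0.73903738, -0.42049331, -0.52631657]]), 't': array([0.25142708, 0.30375673, 0.93331407])}
top {'fx': 518.3944206776017, 'fy': 518.3944206776017, 'cx': 320.7340175300197, 'cy': 236.29953603122942, 'R': array([[ 2.77583894e-02, -9.99614489e-01, -5.88355996e-04],
       [-9.80422426e-01, -2.71106516e-02, -1.95030459e-01],
       [ 1.94939322e-01,  5.99056884e-03, -9.80797010e-01]]), 't': array([-0.02447861,  0.52431   ,  1.54607933])}
{'time': 0.1, 'qpos': array([-1.42899923e+00,  3.42642290e-01,  1.52488842e+00, -1.93854414e-05,
        1.27539955e+00, -1.46008407e-01]), 'qvel': array([-0.00040829, -0.00140929, -0.00178522, -0.0008916 , -0.00022212,
       -0.00026487]), 'joint_efforts': array([ 8.19493707e-04, -4.32004774e+01, -2.44694763e+01,  7.18625123e-02,
        5.25937497e-02, -3.10241808e-05]), 'tool_pos': array([ 0.14898214, -0.50305398,  0.22613159]), 'tool_rot': array([-3.14026658e+00, -1.76267249e-04,  2.87811046e-01]), 'contact_force': array([ 0.06915163, -0.3487596 ,  0.48436318]), 'torque': array([ 0.01196933,  0.03221103, -0.04770089]), 'grip_force': 0.0, 'opening': 0.09186281234771394}
```

View pics/scene0.png

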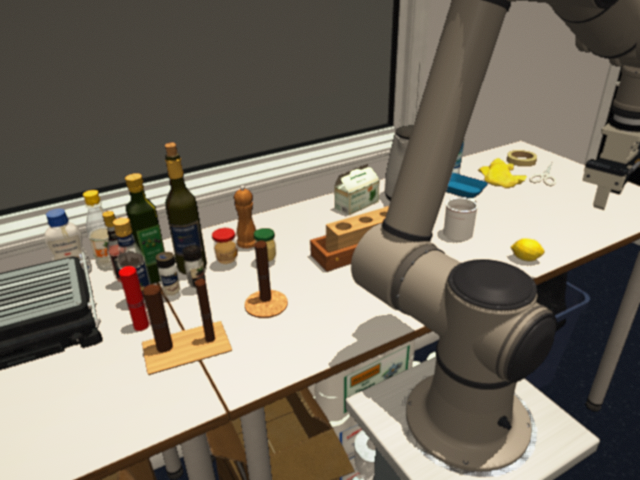

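View pics/top0.png

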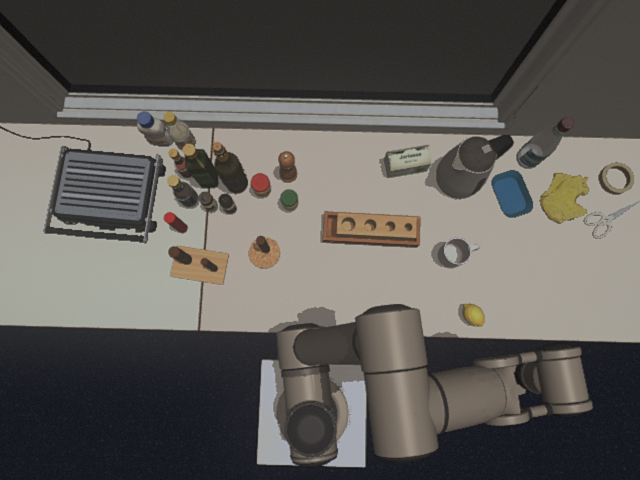

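The top view shows the trivet muddler at (262,243), or (263,270) in the scene view. Things it could be taken for:
- thick board muddler at top (180,255)
- thin board muddler at top (209,264)
- red rod at top (176,222)
- pepper mill at top (287,165)

I choose the one on the round cork trivet. The close crop checks that choice.

```bash
python3 - <<'E'
import cv2,numpy as np
t=np.load("top0.npy")[:,:,::-1]; s=np.load("scene0.npy")[:,:,::-1]
a=cv2.resize(t[205:275,310:430],None,fx=5,fy=5,interpolation=cv2.INTER_CUBIC)
b=cv2.resize(t[215:290,160:290],None,fx=4,fy=4,interpolation=cv2.INTER_CUBIC)
b=cv2.resize(b,(520,300)); a=cv2.resize(a,(480,280))
c=cv2.resize(s[230:370,110:290],None,fx=1.5,fy=1.5,interpolation=cv2.INTER_CUBIC)
o=np.zeros((590,800,3),np.uint8); o[:300,:520]=b; o[305:585,:480]=a; o[305:515,485:755]=c
cv2.imwrite("pics/crop1.png",o)
E
```

```text
(no output)
```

View pics/crop1.png

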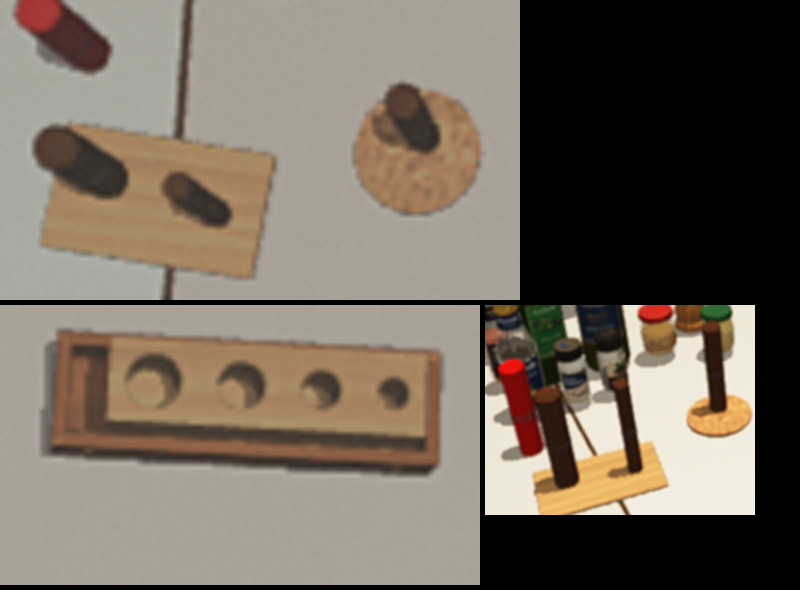

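The crop shows the thickest and the thinnest muddler on the board, so the trivet holds the 28 mm one. Its bore is the second from the right, near top px (390,226). The bar's gap is on the left, the +y side. Next I measure the positions.

```bash
cat > h.py <<'E'
from cell import robot
import cv2,numpy as np
def ray(n,u,v):
    m=robot.camera_model(n); R=np.array(m["R"]); c=-R.T@np.array(m["t"])
    return c, R.T@np.array([(u-m["cx"])/m["fx"],(v-m["cy"])/m["fy"],1])
def onz(n,u,v,z):
    c,d=ray(n,u,v); return c+d*(z-c[2])/d[2]
def pix(n,X):
    m=robot.camera_model(n); p=np.array(m["R"])@X+m["t"]; return m["fx"]*p[0]/p[2]+m["cx"],m["fy"]*p[1]/p[2]+m["cy"]
E
python3 - <<'E'
from h import *
t=np.load("top0.npy"); s=np.load("scene0.npy")
for n in("top","scene"): print(n,ray(n,0,0)[0].round(3))
hsv=cv2.cvtColor(t,cv2.COLOR_RGB2HSV)
print("hsv bar/frame/table/muddler top/side/cork",[hsv[y,x].tolist() for x,y in((375,220),(370,242),(350,260),(260,240),(265,248),(262,262))])
# bar top: by hsv near sample
roi=np.zeros(t.shape[:2],np.uint8); roi[205:250,318:425]=1
m=(np.abs(hsv[...,0].astype(int)-hsv[220,375,0])<5)&(hsv[...,2]>hsv[220,375,2]-35)&(hsv[...,1]>60)&(roi>0)
c=max(cv2.findContours(m.astype(np.uint8),0,2)[0],key=cv2.contourArea)
P=np.array([onz("top",u,v,.09)[:2]*1000 for u,v in c[:,0]],np.float32)
r=cv2.minAreaRect(P); print("bar",r, cv2.boundingRect(c))
hull=cv2.convexHull(c); f=np.zeros_like(roi); cv2.fillConvexPoly(f,hull,1)
h=((f>0)&~m).astype(np.uint8)
for k in cv2.findContours(h,0,2)[0]:
    if cv2.contourArea(k)>15:
        Q=np.array([onz("top",u,v,.09)[:2]*1000 for u,v in k[:,0]],np.float32); print("hole",cv2.minEnclosingCircle(Q))
# frame: brown
mf=((hsv[...,0]<20)&(hsv[...,1]>90)&(roi>0)).astype(np.uint8)
c2=max(cv2.findContours(mf,0,2)[0],key=cv2.contourArea)
print("frame z=.05",cv2.minAreaRect(np.array([onz("top",u,v,.05)[:2]*1000 for u,v in c2[:,0]],np.float32)))
# dark muddler top: mask dark on trivet
for n,im,box in(("top",t,(235,250,230,290)),("scene",s,(245,235,285,310))):
    H=cv2.cvtColor(im,cv2.COLOR_RGB2HSV); x0,y0,x1,y1=(245,232,285,260) if n=="top" else (250,236,280,306)
    M=np.zeros(roi.shape,np.uint8); M[y0:y1,x0:x1]=(H[y0:y1,x0:x1,2]<95)
    k=max(cv2.findContours(M,0,2)[0],key=cv2.contourArea); print(n,"mud",cv2.boundingRect(k),cv2.minAreaRect(k))
H=hsv; M=((H[...,0]<22)&(H[...,1]>85)&(H[...,2]>95)).astype(np.uint8); M[:, :240]=0;M[:,285:]=0;M[:232]=0;M[272:]=0
k=max(cv2.findContours(M,0,2)[0],key=cv2.contourArea); print("trivet",cv2.minEnclosingCircle(np.array([onz("top",u,v,.008)[:2]*1000 for u,v in k[:,0]],np.float32)))
E
```

```text
top [ 0.213 -0.02   1.619]
scene [-0.427  0.525  0.754]
hsv bar/frame/table/muddler top/side/cork [[16, 109, 162], [11, 115, 104], [18, 26, 168], [11, 100, 87], [14, 50, 56], [14, 113, 160]]
bar ((558.145263671875, -177.86851501464844), (254.84544372558594, 66.87367248535156), 88.42491149902344) (335, 212, 85, 26)
hole ((554.0689086914062, -272.2904357910156), 11.901636123657227)
hole ((556.3342895507812, -218.47206115722656), 14.260900497436523)
hole ((557.9173583984375, -158.68118286132812), 17.97046661376953)
hole ((559.8238525390625, -91.72679901123047), 20.853775024414062)
frame z=.05 ((554.8161010742188, -165.47711181640625), (296.6080322265625, 93.36766052246094), 88.55722045898438)
top mud (256, 236, 14, 17) ((262.5384216308594, 244.30767822265625), (17.75040626525879, 9.429903030395508), 56.30992889404297)
scene mud (254, 244, 17, 58) ((263.1768493652344, 272.5914611816406), (56.65138244628906, 12.589195251464844), 83.6598129272461)
trivet ((476.9313049316406, 167.8427276611328), 48.55794143676758)
```

```bash
python3 - <<'E'
from h import *
s=np.load("scene0.npy"); t=np.load("top0.npy")
print(onz("top",261,240.8,.158), onz("top",266.2,249.3,.008))
H=cv2.cvtColor(s,cv2.COLOR_RGB2HSV)
for v in (255,265,275,285,292):
    x=np.where(H[v,245:285,2]<95)[0]+245; print(v,x.min(),x.max(), end=' | ')
A=onz("top",261,240.8,.158); 
for z in (.158,.083,.008): print(z,pix("scene",np.array([A[0],A[1],z])),pix("top",np.array([A[0],A[1],z])))
E
```

```text
[0.48575198 0.1602923  0.158     ] [0.48693694 0.16100143 0.008     ]
255 256 267 | 265 256 268 | 275 258 268 | 285 259 269 | 292 260 269 | 0.158 (np.float64(261.2119043520905), np.float64(243.81573714224493)) (np.float64(261.0), np.float64(240.80000000000007))
0.083 (np.float64(263.8930965806123), np.float64(272.48466326262087)) (np.float64(263.83075277419), np.float64(245.44752331764477))
0.008 (np.float64(266.4008841901284), np.float64(299.29944250075437)) (np.float64(266.4066167481087), np.float64(249.6765707961177))
```

Emit:
arm_command --moves '[[[0.044,-0.008,-0.005],[0,0,0.06],0.0918],[[0.088,-0.016,-0.01],[0,0,0.12],0.0918],[[0.132,-0.024,-0.015],[0,0,0.18],0.0918],[[0.176,-0.031,-0.02],[0,0,0.24],0.0918],[[0.22,-0.039,-0.025],[0,0,0.287],0.0918]]' --squeeze 20

```text
time: 0.6
tool_pos: [0.3503, -0.4025, 0.2517]
tool_rot: [-3.141, 0.0, -0.002]
contact_force: [-0.0, -0.8, 0.6]
opening: 0.0915
grip_force: 0.0
```

Emit:
arm_command --moves '[[[0.02,-0.045,0],[0,0,0],0.0918],[[0.04,-0.09,0],[0,0,0],0.0918],[[0.06,-0.135,0],[0,0,0],0.0918],[[0.08,-0.18,0],[0,0,0],0.0918],[[0.1,-0.22,0],[0,0,0],0.0918]]'

```text
time: 1.1
tool_pos: [0.449, -0.1812, 0.2515]
tool_rot: [-3.141, 0.001, 0.001]
contact_force: [1.1, -1.0, -0.6]
opening: 0.0918
grip_force: 0.0
```

Emit:
arm_command --moves '[[[0.007,-0.045,0],[0,0,0],0.0918],[[0.014,-0.09,0],[0,0,0],0.0918],[[0.021,-0.135,0],[0,0,0],0.0918],[[0.028,-0.18,0],[0,0,0],0.0918],[[0.036,-0.225,0],[0,0,0],0.0918]]'

```text
time: 1.6
tool_pos: [0.4843, 0.0434, 0.2515]
tool_rot: [3.141, 0.001, 0.001]
contact_force: [1.5, 0.3, 0.5]
opening: 0.0917
grip_force: 0.0
```

Emit:
arm_command --moves '[[[0,-0.04,0],[0,0,0],0.0918],[[0,-0.08,0],[0,0,0],0.0918],[[0,-0.117,0],[0,0,0],0.0918],[[0,-0.117,0.02],[0,0,0],0.0918],[[0,-0.117,0.04],[0,0,0],0.0918]]'

```text
time: 2.1
tool_pos: [0.4843, 0.1599, 0.2111]
tool_rot: [3.142, -0.001, 0.004]
contact_force: [-0.2, -0.2, -1.1]
opening: 0.0918
grip_force: 0.0
```

Emit:
arm_command --moves '[[[0.0015,0,0.025],[0,0,0],0.0918],[[0.0015,0,0.05],[0,0,0],0.0918],[[0.0015,0,0.075],[0,0,0],0.0918],[[0.0015,0,0.095],[0,0,0],0.0918],[[0.0015,0,0.105],[0,0,0],0.0918]]'

```text
time: 2.6
tool_pos: [0.4848, 0.1583, 0.1047]
tool_rot: [3.141, 0.004, 0.001]
contact_force: [-0.0, 0.0, 0.4]
opening: 0.0919
grip_force: 0.0
```

Emit:
arm_command --moves '[[[0,0,0],[0,0,0],0.06],[[0,0,0],[0,0,0],0.045],[[0,0,0],[0,0,0],0.035],[[0,0,0],[0,0,0],0.02],[[0,0,0],[0,0,0],0.01]]' --squeeze 15

```text
time: 3.1
tool_pos: [0.4863, 0.1586, 0.1073]
tool_rot: [-3.141, -0.001, 0.001]
contact_force: [0.2, -0.2, -0.4]
opening: 0.0564
grip_force: 0.0
```

Emit:
arm_command --moves '[[[0,0,0],[0,0,0],0.01],[[0,0,0],[0,0,0],0.01],[[0,0,0],[0,0,0],0.01],[[0,0,0],[0,0,0],0.01],[[0,0,0],[0,0,0],0.01]]' --squeeze 25

```text
time: 3.6
tool_pos: [0.4859, 0.1585, 0.1066]
tool_rot: [3.141, 0.0, 0.001]
contact_force: [-0.3, 0.6, 0.6]
opening: 0.0276
grip_force: 25.0
```

```bash
python3 - <<'E'
from h import *
o=robot.observe();print(o["tool_pos"],o["contact_force"],o["opening"],o["grip_force"])
a=robot.read_camera("scene");b=robot.read_camera("top")
o=np.hstack([cv2.resize(i[y:y+110,x:x+110,::-1],(400,400),interpolation=2) for i,x,y in((a,210,215),(b,210,190))])
cv2.imwrite("pics/grasp.png",o)
E
```

```text
[0.48593944 0.15850774 0.1066291 ] [-0.29350779  0.59242215  0.5814803 ] 0.027574092081929256 24.992251619696617
```

View pics/grasp.png

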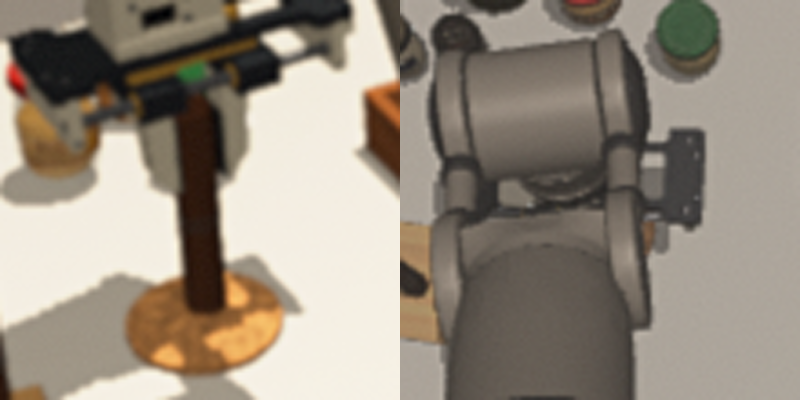

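The left panel shows the 28 mm muddler gripped upright (opening 27.6 mm) with its foot still on the trivet, at about (205,305). Now I lift and carry it.

Emit:
arm_command --moves '[[[0,0,-0.015],[0,0,0],0.01],[[0,0,-0.04],[0,0,0],0.01],[[0,0,-0.07],[0,0,0],0.01],[[0,0,-0.1],[0,0,0],0.01],[[0,0,-0.125],[0,0,0],0.01]]'

```text
time: 4.2
tool_pos: [0.486, 0.1585, 0.2332]
tool_rot: [-3.142, -0.001, 0.001]
contact_force: [-0.2, -0.0, -1.6]
opening: 0.0271
grip_force: 25.0
```

Emit:
arm_command --moves '[[[0.007,0.03,0],[0,0,0],0.01],[[0.014,0.07,0],[0,0,0],0.01],[[0.021,0.11,0],[0,0,0],0.01],[[0.028,0.15,0],[0,0,0],0.01],[[0.035,0.19,0],[0,0,0],0.01]]'

```text
time: 4.7
tool_pos: [0.521, -0.033, 0.2316]
tool_rot: [3.142, 0.0, 0.001]
contact_force: [1.4, 0.2, -1.7]
opening: 0.0277
grip_force: 25.0
```

Emit:
arm_command --moves '[[[0.007,0.04,0],[0,0,0],0.01],[[0.014,0.08,0],[0,0,0],0.01],[[0.021,0.12,0],[0,0,0],0.01],[[0.028,0.16,0],[0,0,0],0.01],[[0.035,0.187,0],[0,0,0],0.01]]'

```text
time: 5.2
tool_pos: [0.556, -0.2212, 0.2313]
tool_rot: [3.141, 0.001, -0.001]
contact_force: [0.6, -0.3, -0.7]
opening: 0.0274
grip_force: 25.0
```

```bash
python3 - <<'E'
from h import *
for i in range(3):
    o=robot.observe();print(o["tool_pos"],o["tool_rot"],o["contact_force"],o["opening"]); a=robot.read_camera("scene")
b=robot.read_camera("top");np.save("s1.npy",a);np.save("t1.npy",b)
o=np.hstack([cv2.resize(i[y:y+100,x:x+130,::-1],(400,308),interpolation=2) for i,x,y in((a,300,180),(b,310,180))])
cv2.imwrite("pics/over.png",o)
E
```

```text
[ 0.55602666 -0.22115261  0.2312643 ] [ 3.14124393e+00  6.13878092e-04 -9.37436691e-04] [ 0.59178404 -0.27158089 -0.68100605] 0.027362287092875907
[ 0.55669639 -0.22466     0.23089679] [ 3.13897839e+00 -9.01489069e-05 -3.12568396e-03] [-0.58974645 -2.63686258 -0.76861902] 0.02740016364908134
[ 0.55626157 -0.22207313  0.23075788] [ 3.14075262e+00  5.96860396e-04 -3.16540518e-03] [-1.02073815 -0.56771223 -0.2156238 ] 0.027451531612170642
```

View pics/over.png

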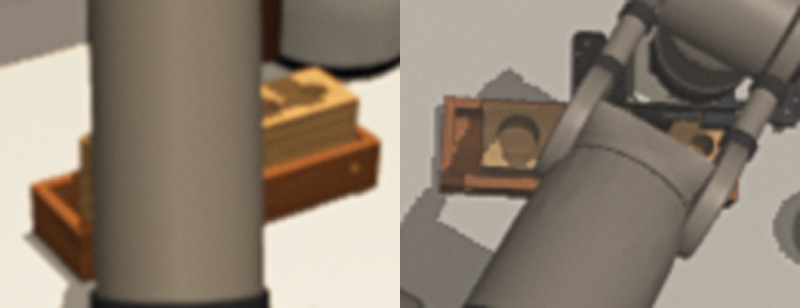

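The arm hides the bore in both views: the left one shows the stand behind the link, and the right one shows only the 40 mm bore at (518,135). I'll descend to just above the mouth and feel for it.

Emit:
arm_command --moves '[[[0,-0.0035,0.01],[0,0,0],0.01],[[0,-0.0035,0.02],[0,0,0],0.01],[[0,-0.0035,0.03],[0,0,0],0.01],[[0,-0.0035,0.036],[0,0,0],0.01],[[0,-0.0035,0.036],[0,0,0],0.01]]'

```text
time: 5.9
tool_pos: [0.5557, -0.2143, 0.1943]
tool_rot: [-3.141, 0.002, 0.001]
contact_force: [0.0, 1.1, -1.6]
opening: 0.0277
grip_force: 25.0
```

Emit:
arm_command --moves '[[[0,0,0],[0,0,0],0.01],[[0,0,0],[0,0,0],0.01],[[0,0,0],[0,0,0],0.01],[[0,0,0],[0,0,0],0.01],[[0,0,0],[0,0,0],0.01]]'

```text
time: 6.4
tool_pos: [0.5563, -0.215, 0.1959]
tool_rot: [3.141, -0.0, 0.001]
contact_force: [-0.1, -0.6, -0.8]
opening: 0.0273
grip_force: 25.0
```

Emit:
arm_command --moves '[[[0,0.0035,0],[0,0,0],0.01],[[0,0.0035,0.002],[0,0,0],0.01],[[0,0.0035,0.004],[0,0,0],0.01],[[0,0.0035,0.005],[0,0,0],0.01],[[0,0.0035,0.005],[0,0,0],0.01]]'

```text
time: 6.9
tool_pos: [0.5561, -0.2183, 0.1904]
tool_rot: [-3.141, 0.001, 0.001]
contact_force: [0.2, -0.5, -0.2]
opening: 0.0274
grip_force: 25.0
```

Emit:
arm_command --moves '[[[0,0,0.001],[0,0,0],0.01],[[0,0,0.002],[0,0,0],0.01],[[0,0,0.003],[0,0,0],0.01],[[0,0,0.003],[0,0,0],0.01],[[0,0,0.003],[0,0,0],0.01]]'

```text
time: 7.4
tool_pos: [0.5564, -0.2185, 0.1882]
tool_rot: [3.141, -0.001, 0.001]
contact_force: [-0.3, -0.2, 3.1]
opening: 0.0275
grip_force: 25.0
```

Emit:
arm_command --moves '[[[0,0,0.0005],[0,0,0],0.01],[[0,0,0.001],[0,0,0],0.01],[[0,0,0.0015],[0,0,0],0.01],[[0,0,0.0015],[0,0,0],0.01],[[0,0,0.0015],[0,0,0],0.01]]'

```text
time: 7.9
tool_pos: [0.5564, -0.2185, 0.1865]
tool_rot: [3.141, -0.0, 0.001]
contact_force: [-0.8, -0.0, 4.7]
opening: 0.0274
grip_force: 25.0
```

```bash
python3 - <<'E'
from h import *
o=robot.observe();print(o["tool_pos"],o["tool_rot"],o["contact_force"],o["torque"])
E
```

```text
[ 0.55640481 -0.21852982  0.1864631 ] [ 3.14119913e+00 -4.95355173e-04  7.65334792e-04] [-0.77945902 -0.01870318  4.73167288] [0.04661386 0.11187906 0.06071464]
```

Emit:
arm_command --moves '[[[0.0005,0,0],[0,0,0],0.01],[[0.001,0,0],[0,0,0],0.01],[[0.0015,0,0],[0,0,0],0.01],[[0.0015,0,0],[0,0,0],0.01],[[0.0015,0,0],[0,0,0],0.01]]'

```text
time: 8.4
tool_pos: [0.5572, -0.2185, 0.1861]
tool_rot: [3.141, 0.001, 0.001]
contact_force: [-2.2, 0.4, 5.5]
opening: 0.0272
grip_force: 25.0
```

```bash
cat > o.py <<'E'
from cell import robot
o=robot.observe();print(o["tool_pos"].round(4),o["contact_force"].round(2),o["torque"].round(3))
E
python3 o.py
```

```text
[ 0.5572 -0.2185  0.1861] [-2.22  0.38  5.47] [-0.045  0.655  0.037]
```

Emit:
arm_command --moves '[[[-0.001,0,-0.0005],[0,0,0],0.01],[[-0.002,0,-0.0005],[0,0,0],0.01],[[-0.003,0,0],[0,0,0],0.01],[[-0.003,0,0],[0,0,0],0.01],[[-0.003,0,0],[0,0,0],0.01]]'

```text
time: 8.9
tool_pos: [0.5554, -0.2185, 0.1865]
tool_rot: [3.141, -0.002, 0.001]
contact_force: [1.9, -0.6, 4.4]
opening: 0.0272
grip_force: 25.0
```

```bash
python3 o.py
```

```text
[ 0.5554 -0.2185  0.1865] [ 1.92 -0.56  4.38] [ 0.01  -0.628 -0.024]
```

Emit:
arm_command --moves '[[[0.0005,-0.0005,0],[0,0,0],0.01],[[0.0005,-0.001,0],[0,0,0],0.01],[[0.0005,-0.0015,0],[0,0,0],0.01],[[0.0005,-0.0015,0],[0,0,0],0.01],[[0.0005,-0.0015,0],[0,0,0],0.01]]'

```text
time: 9.4
tool_pos: [0.5553, -0.2172, 0.1863]
tool_rot: [3.141, -0.0, 0.001]
contact_force: [2.3, -2.9, 5.0]
opening: 0.0274
grip_force: 25.0
```

```bash
python3 o.py
```

```text
[ 0.5553 -0.2172  0.1863] [ 2.27 -2.91  4.98] [-0.817 -0.508 -0.072]
```

```bash
python3 - <<'E'
from h import *
t=np.load("top0.npy")[:,:,::-1].copy(); s=np.load("scene0.npy")[:,:,::-1].copy()
def ring(im,n,cx,cy,r,k,x0,y0,col):
    p=[pix(n,np.array([cx+r*np.cos(a),cy+r*np.sin(a),.09])) for a in np.linspace(0,6.283,60)]
    p=np.array([[(u+.5-x0)*k,(v+.5-y0)*k] for u,v in p]).round().astype(np.int32); cv2.polylines(im,[p],True,col,1)
A=cv2.resize(t[208:242,332:422],None,fx=8,fy=8,interpolation=cv2.INTER_CUBIC)
B=cv2.resize(s[198:238,322:396],None,fx=8,fy=8,interpolation=cv2.INTER_CUBIC)
yaw=-.0316; c=np.array([.55795-.0006,-.1777])
for o,d in((-95,12),(-40.7,15),(19.6,18),(85.9,21)):
    b=c+np.array([np.sin(.0316),np.cos(.0316)])*o/1000; print(o,b.round(4))
    ring(A,"top",*b,(d+1)/1000,8,332,208,(255,0,0)); ring(B,"scene",*b,(d+1)/1000,8,322,198,(255,0,0))
o=np.zeros((600,730,3),np.uint8); o[:272,:720]=A; o[275:595,:592]=B; cv2.imwrite("pics/rings.png",o)
E
```

```text
-95 [ 0.5543 -0.2727]
-40.7 [ 0.5561 -0.2184]
19.6 [ 0.558  -0.1581]
85.9 [ 0.5601 -0.0918]
```

View pics/rings.png

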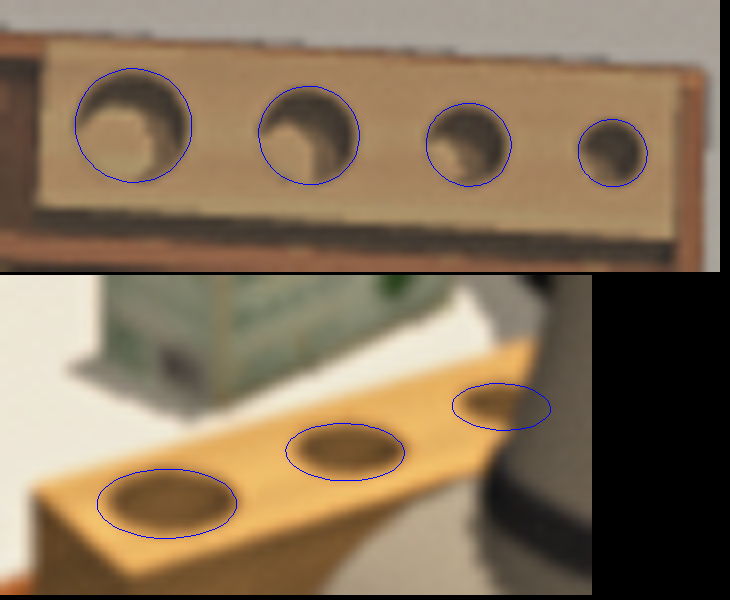

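The first press was about 1–2 mm too far to +y: the scene-view holes lie about 0.7 px right of the rings, while the top-view rings fit. I'll lift, shift to -y and press again.

Emit:
arm_command --moves '[[[0,0,-0.003],[0,0,0],0.01],[[0.0007,0.003,-0.005],[0,0,0],0.01],[[0.0007,0.003,-0.005],[0,0,0],0.01],[[0.0007,0.003,-0.005],[0,0,0],0.01],[[0.0007,0.003,-0.005],[0,0,0],0.01]]'

```text
time: 9.9
tool_pos: [0.5555, -0.2195, 0.1905]
tool_rot: [-3.141, 0.002, 0.001]
contact_force: [0.1, 0.5, -1.0]
opening: 0.0274
grip_force: 25.0
```

Emit:
arm_command --moves '[[[0,0,0.001],[0,0,0],0.01],[[0,0,0.002],[0,0,0],0.01],[[0,0,0.003],[0,0,0],0.01],[[0,0,0.004],[0,0,0],0.01],[[0,0,0.004],[0,0,0],0.01]]'

```text
time: 10.4
tool_pos: [0.556, -0.2199, 0.1876]
tool_rot: [3.141, -0.0, 0.001]
contact_force: [-1.1, 0.6, 3.6]
opening: 0.0278
grip_force: 25.0
```

```bash
python3 o.py
```

```text
[ 0.556  -0.2199  0.1876] [-1.12  0.65  3.57] [ 0.202  0.179 -0.029]
```

Emit:
arm_command --moves '[[[0,0,-0.003],[0,0,0],0.01],[[-0.0025,-0.0008,-0.004],[0,0,0],0.01],[[-0.0025,-0.0008,-0.004],[0,0,0],0.01],[[-0.0025,-0.0008,-0.004],[0,0,0],0.01],[[-0.0025,-0.0008,-0.004],[0,0,0],0.01]]'

```text
time: 10.9
tool_pos: [0.5534, -0.2191, 0.1911]
tool_rot: [-3.141, 0.0, 0.001]
contact_force: [-0.1, -0.1, -1.9]
opening: 0.0274
grip_force: 25.0
```

Emit:
arm_command --moves '[[[0,0,0.001],[0,0,0],0.01],[[0,0,0.002],[0,0,0],0.01],[[0,0,0.003],[0,0,0],0.01],[[0,0,0.004],[0,0,0],0.01],[[0,0,0.004],[0,0,0],0.01]]'

```text
time: 11.4
tool_pos: [0.5533, -0.2193, 0.187]
tool_rot: [3.141, 0.0, 0.001]
contact_force: [-0.3, -0.4, -1.4]
opening: 0.0275
grip_force: 25.0
```

```bash
python3 o.py
```

```text
[ 0.5533 -0.2193  0.187 ] [-0.31 -0.42 -1.36] [-0.127  0.137  0.013]
```

No resistance at (0.5533, -0.2193), so the foot is in the mouth. I'll go down slowly.

Emit:
arm_command --moves '[[[0,0,0.001],[0,0,0],0.01],[[0,0,0.002],[0,0,0],0.01],[[0,0,0.003],[0,0,0],0.01],[[0,0,0.004],[0,0,0],0.01],[[0,0,0.004],[0,0,0],0.01]]'

```text
time: 11.9
tool_pos: [0.5534, -0.2193, 0.1831]
tool_rot: [3.141, 0.0, 0.001]
contact_force: [-1.1, -1.6, -1.1]
opening: 0.0273
grip_force: 25.0
```

```bash
python3 o.py
```

```text
[ 0.5534 -0.2193  0.1831] [-1.12 -1.57 -1.12] [-0.42   0.313  0.012]
```

Emit:
arm_command --moves '[[[-0.0003,0.0005,0.001],[0,0,0],0.01],[[-0.0003,0.0005,0.0025],[0,0,0],0.01],[[-0.0003,0.0005,0.004],[0,0,0],0.01],[[-0.0003,0.0005,0.006],[0,0,0],0.01],[[-0.0003,0.0005,0.006],[0,0,0],0.01]]'

```text
time: 12.4
tool_pos: [0.5531, -0.2195, 0.1768]
tool_rot: [-3.141, 0.0, 0.001]
contact_force: [-0.7, -1.4, -1.8]
opening: 0.0274
grip_force: 25.0
```

```bash
python3 o.py
```

```text
[ 0.5531 -0.2195  0.1768] [-0.72 -1.4  -1.76] [-0.116  0.119 -0.047]
```

Emit:
arm_command --moves '[[[-0.0002,0.0004,0.002],[0,0,0],0.01],[[-0.0002,0.0004,0.004],[0,0,0],0.01],[[-0.0002,0.0004,0.006],[0,0,0],0.01],[[-0.0002,0.0004,0.008],[0,0,0],0.01],[[-0.0002,0.0004,0.01],[0,0,0],0.01]]'

```text
time: 12.9
tool_pos: [0.553, -0.22, 0.167]
tool_rot: [-3.142, -0.0, 0.001]
contact_force: [0.3, 0.7, -1.2]
opening: 0.0277
grip_force: 25.0
```

```bash
python3 o.py
```

```text
[ 0.553 -0.22   0.167] [ 0.26  0.72 -1.19] [ 0.053  0.037 -0.016]
```

Emit:
arm_command --moves '[[[0,0,0.0025],[0,0,0],0.01],[[0,0,0.005],[0,0,0],0.01],[[0,0,0.0075],[0,0,0],0.01],[[0,0,0.01],[0,0,0],0.01],[[0,0,0.012],[0,0,0],0.01]]'

```text
time: 13.4
tool_pos: [0.5529, -0.22, 0.1549]
tool_rot: [-3.142, 0.0, 0.001]
contact_force: [-0.3, -0.4, -1.8]
opening: 0.0276
grip_force: 25.0
```

```bash
python3 o.py
```

```text
[ 0.5529 -0.22    0.1549] [-0.25 -0.43 -1.75] [ 0.024 -0.003 -0.016]
```

Emit:
arm_command --moves '[[[0,0,0.0025],[0,0,0],0.01],[[0,0,0.005],[0,0,0],0.01],[[0,0,0.0075],[0,0,0],0.01],[[0,0,0.01],[0,0,0],0.01],[[0,0,0.012],[0,0,0],0.01]]'

```text
time: 13.9
tool_pos: [0.553, -0.22, 0.1429]
tool_rot: [3.142, 0.0, 0.001]
contact_force: [0.5, 0.3, -0.6]
opening: 0.0274
grip_force: 25.0
```

```bash
python3 o.py
```

```text
[ 0.553  -0.22    0.1429] [ 0.46  0.25 -0.6 ] [0.039 0.058 0.034]
```

Emit:
arm_command --moves '[[[0,0,0.002],[0,0,0],0.01],[[0,0,0.004],[0,0,0],0.01],[[0,0,0.006],[0,0,0],0.01],[[0,0,0.007],[0,0,0],0.01],[[0,0,0.008],[0,0,0],0.01]]'

```text
time: 14.4
tool_pos: [0.553, -0.22, 0.1351]
tool_rot: [3.142, -0.0, 0.001]
contact_force: [-0.2, 0.1, -0.6]
opening: 0.0274
grip_force: 25.0
```

Emit:
arm_command --moves '[[[0,0,0.0005],[0,0,0],0.01],[[0,0,0.001],[0,0,0],0.01],[[0,0,0.0015],[0,0,0],0.01],[[0,0,0.0015],[0,0,0],0.01],[[0,0,0.0015],[0,0,0],0.01]]'

```text
time: 14.9
tool_pos: [0.553, -0.22, 0.1337]
tool_rot: [3.142, -0.0, 0.001]
contact_force: [-0.2, 0.2, -0.5]
opening: 0.0276
grip_force: 25.0
```

Emit:
arm_command --moves '[[[0,0,0.0005],[0,0,0],0.01],[[0,0,0.001],[0,0,0],0.01],[[0,0,0.0015],[0,0,0],0.01],[[0,0,0.0015],[0,0,0],0.01],[[0,0,0.0015],[0,0,0],0.01]]'

```text
time: 15.4
tool_pos: [0.5531, -0.2201, 0.1325]
tool_rot: [3.141, -0.0, 0.001]
contact_force: [-0.0, 0.1, 3.3]
opening: 0.0273
grip_force: 25.0
```

The foot is on the bottom (3.3 N, 56 mm below first contact), so I let go and retreat.

Emit:
arm_command --moves '[[[0,0,0],[0,0,0],0.032],[[0,0,0],[0,0,0],0.04],[[0,0,0],[0,0,0],0.05],[[0,0,0],[0,0,0],0.06],[[0,0,0],[0,0,0],0.06]]'

```text
time: 15.9
tool_pos: [0.5529, -0.22, 0.1321]
tool_rot: [-3.142, 0.0, 0.001]
contact_force: [0.0, -0.2, -0.4]
opening: 0.0578
grip_force: 0.0
```

Emit:
arm_command --moves '[[[0,0,-0.005],[0,0,0],0.06],[[0,0,-0.02],[0,0,0],0.06],[[0,0,-0.05],[0,0,0],0.06],[[0,0,-0.08],[0,0,0],0.06],[[0,0,-0.12],[0,0,0],0.06]]'

```text
time: 16.4
tool_pos: [0.5523, -0.2197, 0.2525]
tool_rot: [-3.14, 0.002, 0.001]
contact_force: [0.2, -0.4, 0.9]
opening: 0.0599
grip_force: 0.0
```

Emit:
arm_command --moves '[[[-0.03,-0.035,0],[0,0,0],0.06],[[-0.06,-0.07,0],[0,0,0],0.06],[[-0.09,-0.1,0],[0,0,0],0.06],[[-0.11,-0.14,0],[0,0,0],0.06],[[-0.12,-0.18,0],[0,0,0],0.06]]'

```text
time: 16.9
tool_pos: [0.4311, -0.039, 0.2528]
tool_rot: [3.141, -0.001, -0.001]
contact_force: [1.0, 0.2, 0.2]
opening: 0.06
grip_force: 0.0
```

```bash
python3 - <<'E'
from h import *
o=robot.observe();print(o["time"],o["tool_pos"],o["contact_force"])
a=robot.read_camera("scene");b=robot.read_camera("top")
o=np.hstack([cv2.resize(i[y:y+200,x:x+200,::-1],(400,400),interpolation=2) for i,x,y in((a,280,100),(b,280,120))])
cv2.imwrite("pics/end.png",o)
E
```

```text
16.9 [ 0.43111228 -0.03900229  0.25284766] [0.96807754 0.15269755 0.18456728]
```

View pics/end.png

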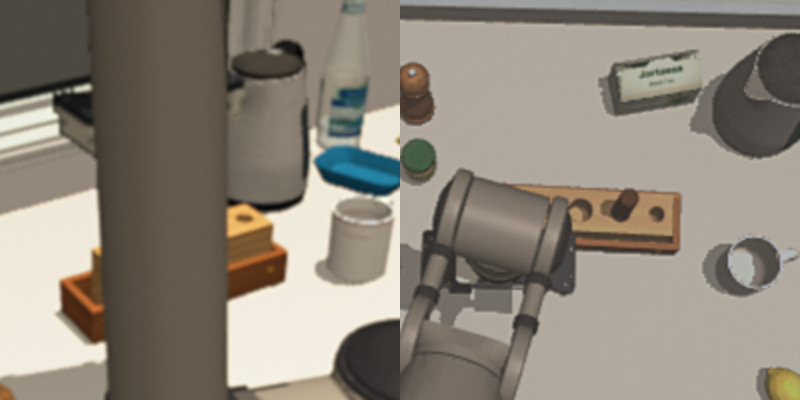

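The top view shows the muddler upright in the 28 mm bore at (625,205). The mug at (755,265) stands where it was, and the gripper is clear.

```bash
python3 -c "
from cell import robot
print(robot.hand_in())"
```

```text
the job is handed in; nothing more can be done
None
```

The 28 mm muddler from the trivet stands upright at the bottom of its bore and is let go; the board muddlers and mug were left alone, and the job was handed in at about 17 s (no verdict was returned).

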